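# Un-wedge, load and index the lazy susan

## Robot

A 6-joint arm with a two-finger parallel gripper is mounted at the origin on the work surface. World frame = base frame: x ahead of the robot, y to its left, z up, the work surface at z = 0. Lengths are in m, angles in degrees, forces in N, time in s.
With the tool pointing down it reaches from about 0.375 to 0.925 m from the base axis. Payload 5.7 kg.
Tool frame: the origin (TCP) lies midway between the tips of the shut fingers; the grasp point (between the pads) lies 19 mm behind it; z points along the fingers, x is the direction in which the jaws open and shut, and the axes are right-handed (so a half turn about z gives the same grasp; the last joint's range is limited). The gripper opens to 85 mm and grips with 20 to 120 N. Pads are 22 mm wide; open, the fingers measure 114 mm over their backs; the gripper's body (76 mm by 85 mm) begins 54 mm behind the grasp point. The pads swing forward as they close: fully open they stand 13 mm farther back than shut.
Start: joints at [66.114, 20.558, 86.54, -0, 72.909, -6.595], TCP at [0.178, 0.573, 0.231] pointing down, gripper open.
Joint ranges: [-170.27, 170.27], [-57.76, 135], [12.27, 136.19], [-55.21, 235.2], [11.17, 155.16], [-170.74, 170.74]. Speed limits (degrees/s): [136.94, 136.94, 180, 180, 180, 180].

## Interface

Orientations are given as a 3x3 rotation matrix whose columns are the frame's x, y, z axes.
In Python, from bench import sensors, cams, finish_job, nets gives the robot as it stands.
- The arm moves only by the tool send_rows, never from a script. Its argument "moves" is a list of rows, each a list of 7 numbers: the turn, a rotation vector about the world's x, y, z in degrees, then the shift along the world's x, y, z in cm, then the finger opening in cm, from 0 to 8.54. A call has 1 to 10 rows; each row shifts and turns the pose as measured when the row begins; what a row does not reach is not made up. A row lasts 1/8 s, in which the tool goes at most 62.5 mm and 10.7 degrees, less where a joint would pass 70% of its speed; a pose out of reach is approached as far as the arm can. A call is refused whole if a number of a shift passes 6.25 or a number of a turn 10.7, either way. A call with a gripper value outside its range is refused whole. The fingers move at their own pace and stop on an object; "force" is the grip in N (left out, the last holds). Time passes only in rows, so rows that do not move let the fingers close. It gives the time, the measured TCP pose, the force and the opening at its end, in the units of the state.
- sensors.read_state(): the state, without advancing time (a new reading comes with each control period).
- cams.capture(name): name is "scene" or "top" or "wrist"; returns a dict with "image" (384x512x3 uint8, red, green, blue), "camera_matrix" (3x3 intrinsics, pixels), "dist" ([k1, k2, p1, p2, k3] as OpenCV has them; the pictures are not rectified), "R" (3x3) and "t" (3): a world point X has camera coordinates R X + t. Camera axes: x right, y down, z forward; pixel columns grow to the right and rows downward; lengths in m; the calibration is good to about 2 mm. A picture is of the moment at which its call begins. There is no depth.
- finish_job(): hands the job in, once; it reports no verdict.
Trained networks look in a picture, given as the dict that the camera call returned (one of the last four; its "shot" number tells which), for a name from the list of things; names that differ only in an ending like _2 or _b are one class to them, and where a whole thing is asked for, a point or a joint stands for the part that bears it (a point fixed in the world has none). Each returns a list of dicts, best first, with "conf" (0 to 1); they miss things now and then, are a little off and sometimes report something else, mostly with a low value. They report only what shows in the picture. A call takes as long as a camera call.
- nets.search_frame(query, picture): "position" ([column, row] as shares, 0 to 1, of the picture: columns of its width, rows of its height, amid what is visible of it).
The state is a dict: "t": time; "q": joint angles; "dq": joint speeds; "effort": joint torques, N m; "tool_pos": TCP position; "orientation": TCP orientation; "ft_force": force on the tool from outside, world axes, zero at the start; "wrist_torque": the same for the moment, N m; "width": finger opening in m.
Only numpy, scipy, OpenCV 4.12 (cv2) and the standard library are available. Lean on these libraries where they do the work, as an engineer would, in place of code of your own. Each camera call takes 0.05 s, during which the arm holds its last target.

## Task

The serving board is propped up on a wooden wedge: work the wedge back out from under it in small slow tugs, never yanking it, until the board lies level, and lay the wedge flat inside the pine tray. After that stand every aluminium tin upright on the white lazy susan, wholly on its disc, and only then guide the black-knobbed lever through the zigzag gate from the white slot by way of the yellow middle slot fully home into the orange end slot, which turns the loaded susan a quarter turn. Leave the egg cup and the measuring cups where they stand.

Things in the scene. Friction and masses are not known exactly. Their poses are not given: they have to be found in the camera images.
- station: Fixed station: a hinged board with the lazy susan and, at its +y end, a green lever housing with an aluminium zigzag gate (160 x 94 mm, gate top at 64 mm when level). Origin on the table under the susan's centre, z up, turned a little about z. In its frame the board spans x -130 to 130, y -130 to 235 mm; hinge along x at y = 235; free edge, lifted by the wedge, at y = -130.
- board (a joint): Tilt of the heavy pine board (260 x 365 x 18 mm, with all it carries about 2.4 kg) about its hinge, rad: 0 = level (underside 12 mm above the table, held there by the hinge's stop), grows as the free edge rises.
- board_edge (a point): Middle of the lower edge of the board's free side (station y = -130 mm). 12 mm above the table when the board is level.
- wedge: Loose dark wooden wedge, 160 x 50 mm, 150 g. Origin on its underside below its post; its +y points to the thin tip. Along y: tail -20 mm, flat top 32 mm high to +50, taper to 4 mm at the tip, +140. Post 24 x 24 mm, from 32 to 78 mm up. It starts under the free edge, post outside, tip about to station +y; pull it along its own -y (8 to 20 N at first).
- wedge_grip (a point): Centre of the wedge's post, 60 mm above its underside: a good place to pinch from above. Post 24 x 24 mm, sides along the wedge's x and y.
- wedge_tip (a point): Thin tip of the wedge, 140 mm from the post's axis.
- tray: Fixed open pine tray for the wedge, 100 (x) x 210 (y) mm outside, 88 x 198 mm inside, walls 26 mm high and 6 mm thick, floor 6 mm thick. Origin on the table under its centre, z up, long side along its own y.
- susan_top (a point): Centre of the upper face of the white lazy susan, a flat disc of 250 mm diameter without a rim, 50 mm above the table when the board is level; z is the disc's normal. It turns with the lever: 0.187 rad for each 10 mm of lever run, counter-clockwise from above.
- carriage (a joint): Run of the lever along station +x, m: 0 at the white slot, 0.042 at the yellow middle slot, 0.084 at the orange end slot.
- lever (a joint): Crosswise place of the lever along station +y, m: 0 = row nearer the susan, 0.026 = row farther. Channels 16 mm wide, stem 11 mm. Only path of (carriage, lever) in mm: white slot (0,0) - (0,26) - (42,26) - yellow slot (42,0) - (84,0) - orange slot (84,26). It stays upright, slides with about 2 N friction (6 N turning the loaded susan) and stays where left.
- lever_knob (a point): Centre of the lever's black upright cylindrical knob, 28 mm diameter, 32 mm high (from 103 to 135 mm above the table; centre at 119 mm). Under it a thin stem. Station coordinates of the knob: x = -42 mm + carriage, y = 172 mm + lever.
- tin0: Closed squat aluminium tin, upright cylinder 60 mm diameter, 48 mm tall, 160 g. Origin at the centre of its underside. May be absent (2 to 4 tins are there).
- tin1: Closed squat aluminium tin, upright cylinder 60 mm diameter, 48 mm tall, 160 g. Origin at the centre of its underside. May be absent (2 to 4 tins are there).
- tin2: Closed squat aluminium tin, upright cylinder 60 mm diameter, 48 mm tall, 160 g. Origin at the centre of its underside. May be absent (2 to 4 tins are there).
- tin3: Closed squat aluminium tin, upright cylinder 60 mm diameter, 48 mm tall, 160 g. Origin at the centre of its underside. May be absent (2 to 4 tins are there).
- egg_cup: Bystander: orange ceramic egg cup, 50 mm diameter, 65 mm tall, origin under its centre.
- measuring_cups: Bystander: nested steel measuring cups, 74 mm diameter, 53 mm tall with handles reaching 100 mm along its +x; origin under the cup's centre.

How it is judged:
By the outcome, as a careful person would: the job done as asked, in the order asked, and still so for the second after the job is handed in, with the robot touching nothing.
Of tin0, tin1, tin2, tin3 only 2 to 4 are there at a start; the rules pass over those that are not, and their reading is None.
At some moment in a run one of tin0, tin1, tin2, tin3 may be knocked a few centimetres aside while the robot is not near it.
It also fails if it takes over 208 s, if anything falls off the work surface, if the arm or the gripper's body presses on something with over 40 N, if the wrist force passes 120 N, or if a joint passes its speed limit or range.

## Working session

There is one attempt and no reset: what is moved stays moved. The work goes in short steps, Python scripts to look and compute and a tool call to move; the robot and the scene stay as the last step left them, time stands still between calls to the robot, and variables do not carry over. Pictures are saved under pics/ and viewed, and the job is handed in when it is done.

Besides the shell and the picture viewer there is one more tool, called as a command line: name --pt "numbers of a row" for each row, then --argument value for the rest. send_rows: Moves the arm, as the interface text tells. Its arguments: {"type":"object","properties":{"moves":{"type":"array"},"force":{"type":"number"}},"required":["moves"]}

```bash
ls; mkdir -p pics
cat > h.py <<'E'
import numpy as np, cv2
from bench import sensors, cams, nets
def snap(name,fn=None):
    p=cams.capture(name)
    if fn: cv2.imwrite('pics/'+fn,p['image'][:,:,::-1])
    return p
def world(p,uv,z):
    """pixel -> world at height z"""
    K=np.array(p['camera_matrix']);d=np.array(p['dist'],float)
    n=cv2.undistortPoints(np.array(uv,float).reshape(1,1,2),K,d)[0,0]
    R=np.array(p['R']);t=np.array(p['t'])
    c=-R.T@t; v=R.T@np.array([n[0],n[1],1])
    return c+v*(z-c[2])/v[2]
def pix(p,X):
    R=np.array(p['R']);t=np.array(p['t'],float)
    r,_=cv2.Rodrigues(R)
    return cv2.projectPoints(np.array(X,float).reshape(-1,1,3),r,t,np.array(p['camera_matrix']),np.array(p['dist'],float))[0].reshape(-1,2)
def find(p,q):
    return [(round(o['conf'],2),np.round(np.array(o['position'])*[512,384],1)) for o in nets.search_frame(q,p)]
E
python3 - <<'E'
from h import *
s=sensors.read_state();print({k:np.round(v,3).tolist() for k,v in s.items()})
for n in ['scene','top','wrist']:
    p=snap(n,n+'0.png')
    print(n,np.round(-np.array(p['R']).T@np.array(p['t']),3))
    for q in ['tin0','wedge','wedge_grip','wedge_tip','tray','lever_knob','susan_top','egg_cup','measuring_cups','board_edge']:
        print(q,find(p,q))
E
```

```text
pics
{'t': 0.0, 'q': [66.114, 20.598, 86.601, -0.001, 72.908, -6.593], 'dq': [-0.017, 0.04, -0.014, -0.121, 0.064, 0.018], 'effort': [-0.0, -52.764, -27.862, -0.001, 0.013, 0.0], 'tool_pos': [0.178, 0.572, 0.23], 'orientation': [[0.297, 0.955, -0.001], [0.955, -0.297, -0.002], [-0.002, -0.0, -1.0]], 'ft_force': [-0.271, -0.51, 0.569], 'wrist_torque': [-0.023, -0.015, -0.019], 'width': 0.085}
scene [ 1.759 -0.163  1.045]
tin0 [(0.77, array([143.2, 172.7])), (0.52, array([199.2, 169.7]))]
wedge [(0.96, array([237.3, 197.3]))]
wedge_grip [(0.97, array([234.1, 197.3])), (0.56, array([304.1, 183.4])), (0.3, array([160.5, 232.2]))]
wedge_tip [(0.59, array([238.2, 198.5])), (0.19, array([197.7, 170.8]))]
tray [(0.66, array([146.9, 201.6])), (0.47, array([304.5, 183.3]))]
lever_knob [(0.4, array([342.8, 153.1]))]
susan_top [(0.92, array([288.5, 176.4])), (0.43, array([343.6, 152.2]))]
egg_cup [(0.68, array([222.2, 236.2]))]
measuring_cups [(0.78, array([162.6, 234. ])), (0.41, array([305.7, 181.7]))]
board_edge [(0.68, array([305. , 182.9]))]
top [0.388 0.027 1.286]
tin0 [(0.77, array([408.2, 253.4])), (0.6, array([329.4, 250.3]))]
wedge [(0.82, array([273.6, 190.7]))]
wedge_grip [(0.87, array([274.2, 190.1]))]
wedge_tip [(0.65, array([271.8, 188.9]))]
tray [(0.68, array([185.2, 204.1])), (0.56, array([391.4, 200.8])), (0.49, array([273.3, 189.9]))]
lever_knob [(0.72, array([124.2, 215.2]))]
susan_top [(0.89, array([203.2, 203.5])), (0.61, array([392.7, 199.9]))]
egg_cup [(0.7, array([299.5, 116.8]))]
measuring_cups [(0.66, array([370.1, 137.8]))]
board_edge [(0.89, array([185.6, 208.1])), (0.33, array([126. , 219.3]))]
wrist [0.106 0.595 0.375]
tin0 []
wedge []
wedge_grip []
wedge_tip []
tray []
lever_knob []
susan_top []
egg_cup []
measuring_cups []
board_edge [(0.48, array([ 99.4, 383. ]))]
```

```bash
python3 -c "
import cv2
for n in ['top0','scene0']:
    i=cv2.imread(f'pics/{n}.png');c=i[90:290,90:470] if n=='top0' else i[110:290,110:400]
    cv2.imwrite(f'pics/{n}c.png',cv2.resize(c,None,fx=2,fy=2,interpolation=cv2.INTER_CUBIC))
"
```

```text
(no output)
```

View pics/top0c.png

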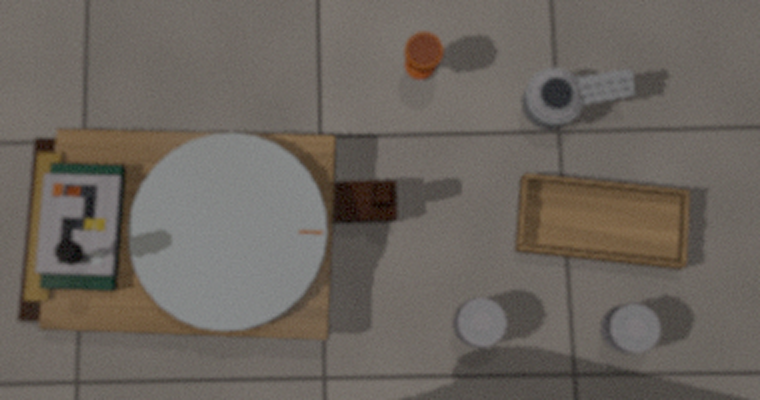

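View pics/scene0c.png

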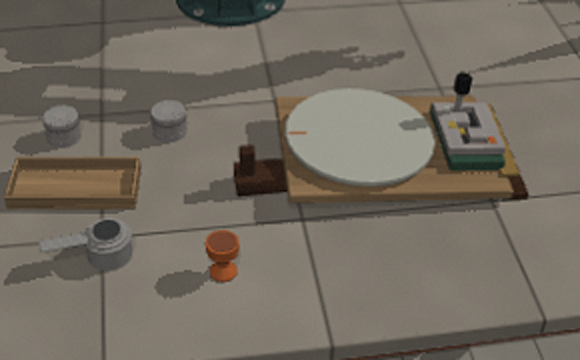

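```bash
python3 - <<'E'
from h import *
from scipy.optimize import least_squares
p=snap('top','top1.png')
c=lambda u,v:np.array([90+u/2,90+v/2])
obs=[c(335,135),c(327,338),c(57,130),c(42,328),c(228,232),c(68,250)]
pts=np.array([[130,-130,30],[-130,-130,30],[130,235,30],[-130,235,30],[0,0,50],[-42,172,119]])/1000
def mod(x):
    a=x[3];q=pts-[0,.235,.012]
    Rx=np.array([[1,0,0],[0,np.cos(a),np.sin(a)],[0,-np.sin(a),np.cos(a)]]) # free edge (-y) rises
    q=q@Rx.T+[0,.235,.012]
    s,co=np.sin(x[2]),np.cos(x[2])
    return q@np.array([[co,-s,0],[s,co,0],[0,0,1]]).T+[x[0],x[1],0]
w=np.array([1,1,1,1,2,1])
r=least_squares(lambda x:((pix(p,mod(x))-obs)*w[:,None]).ravel(),[.4,.25,0,.06])
print(r.x,np.degrees(r.x[2:]));print(np.round(pix(p,mod(r.x))-obs,1));print(np.round(mod(r.x),3))
print('grip top',world(p,[273.8,190.2],.078),'tins',world(p,c(482,322),.045),world(p,c(634,328),.045))
T=np.array([world(p,c(*k),.026)[:2] for k in [(523,175),(690,188),(685,268),(516,251)]]);print(T,T.mean(0))
d=T[0]-T[1]+T[3]-T[2];print('tray ang of y',np.degrees(np.arctan2(d[1],d[0])), [np.linalg.norm(T[i]-T[i-1]) for i in range(4)])
print('egg',world(p,c(424,50),.065),'cups',world(p,c(555,95),.053))
q=snap('scene')
print('scene grip top', world(q,[110+247/2,110+150/2],.078), 'tins', world(q,[110+61/2,110+116/2],.048), world(q,[110+168/2,110+110/2],.048))
E
python3 -c "
import cv2
i=cv2.imread('pics/top1.png')[160:220,230:310]
cv2.imwrite('pics/w1.png',cv2.resize(i,None,fx=9,fy=9,interpolation=cv2.INTER_CUBIC))"
```

```text
[ 0.56119367  0.15236011 -0.05940658  0.06781812] [-3.40374647  3.88569182]
[[ 0.9 -0.3]
 [ 0.9  1.6]
 [ 0.1 -0.8]
 [-1.8  0.9]
 [-0.4 -0.8]
 [ 1.3  1.6]]
[[0.683 0.017 0.055]
 [0.424 0.032 0.055]
 [0.705 0.38  0.03 ]
 [0.445 0.396 0.03 ]
 [0.561 0.155 0.066]
 [0.53  0.334 0.123]]
grip top [ 0.59350957 -0.01893555  0.078     ] tins [ 0.44450749 -0.15673687  0.045     ] [ 0.43460469 -0.34079349  0.045     ]
[[ 0.63145961 -0.22084755]
 [ 0.61026456 -0.42985828]
 [ 0.50874215 -0.4149911 ]
 [ 0.53369609 -0.20665674]] [ 0.5710406  -0.31808842]
tray ang of y 83.69001016718978 [np.float64(0.09878808160766811), np.float64(0.21008264062798854), np.float64(0.10260521892635346), np.float64(0.2098235071702273)]
egg [ 0.78900699 -0.09640704  0.065     ] cups [ 0.72905529 -0.2614606   0.053     ]
scene grip top [ 0.60921626 -0.03461285  0.078     ] tins [ 0.44133034 -0.3369596   0.048     ] [ 0.44898576 -0.15291808  0.048     ]
```

View pics/w1.png

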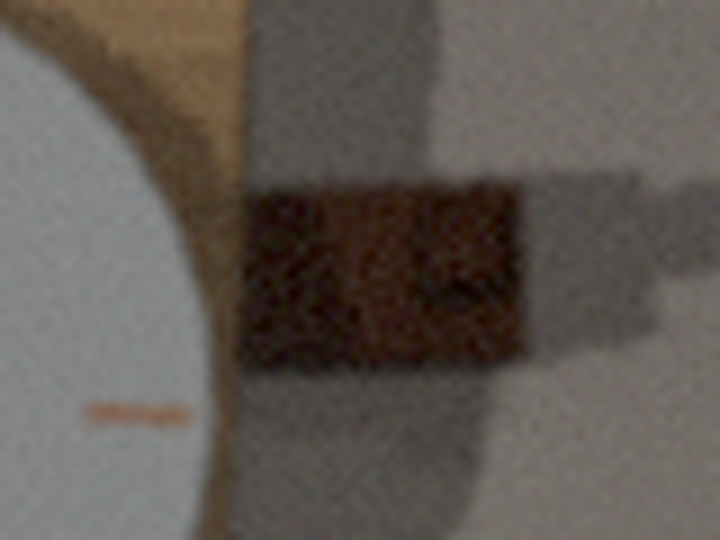

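send_rows --pt "0 0 -7.3 3.2 -5.2 0.5 8.5" --pt "0 0 -7.3 3.2 -5.2 0.5 8.5" --pt "0 0 -7.3 3.2 -5.2 0.5 8.5" --pt "0 0 -7.3 3.2 -5.2 0.5 8.5" --pt "0 0 -7.3 3.2 -5.2 0.5 8.5" --pt "0 0 -7.3 3.2 -5.2 0.5 8.5" --pt "0 0 -7.3 3.2 -5.2 0.5 8.5" --pt "0 0 -7.3 3.2 -5.2 0.5 8.5" --pt "0 0 -7.3 3.2 -5.2 0.5 8.5" --pt "0 0 -7.3 3.2 -5.2 0.5 8.5"

```text
t: 3.0
tool_pos: [0.5029, 0.0446, 0.2842]
orientation: [[0.999, -0.039, 0.01], [-0.039, -0.999, -0.0], [0.01, -0.0, -1.0]]
ft_force: [1.5, 1.0, -0.6]
width: 0.085
```

send_rows --pt "0 0 2 3.2 -5 0 8.5" --pt "0 0 0 3.2 -5 0 8.5" --pt "0 0 0 2 -3 0 8.5" --pt "0 0 0 0 0 0 8.5"

```text
t: 3.5
tool_pos: [0.5917, -0.0949, 0.2849]
orientation: [[1.0, -0.01, 0.014], [-0.01, -1.0, -0.001], [0.014, 0.001, -1.0]]
ft_force: [-1.0, -0.1, 0.7]
width: 0.0846
```

Run:
```python
from h import *
s=sensors.read_state();print(s['t'],s['tool_pos'],np.round(s['orientation'],3))
p=snap('wrist','wr1.png');np.save('wr1.npy',{k:np.array(p[k]) for k in ['camera_matrix','dist','R','t']},allow_pickle=True)
for q in ['wedge','wedge_grip','tin0','board_edge']: print(q,find(p,q))
```

```text
3.5 [ 0.59173716 -0.09489449  0.28488163] [[ 1.    -0.01   0.014]
 [-0.01  -1.    -0.001]
 [ 0.014  0.001 -1.   ]]
wedge [(0.84, array([260.4,  92.6]))]
wedge_grip [(0.89, array([260.4,  91.4]))]
tin0 [(0.63, array([149.2, 196.6]))]
board_edge []
```

View pics/wr1.png

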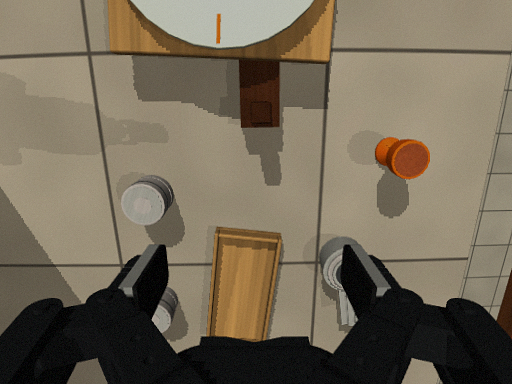

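```bash
python3 -c "
import cv2
i=cv2.imread('pics/wr1.png')[50:140,220:300]
cv2.imwrite('pics/wr1c.png',cv2.resize(i,None,fx=6,fy=6,interpolation=cv2.INTER_CUBIC))"
```

```text
(no output)
```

View pics/wr1c.png

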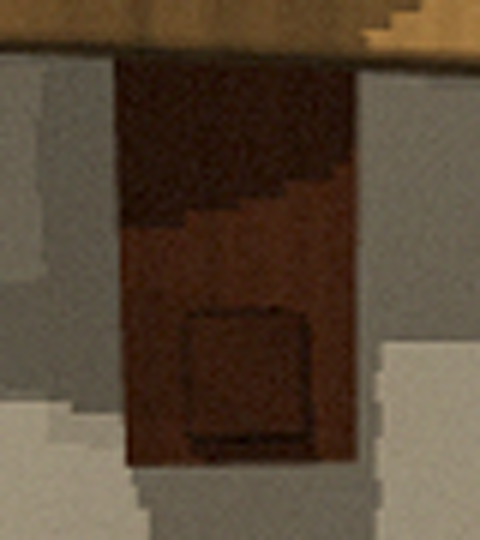

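Run:
```python
from h import *
p=np.load('wr1.npy',allow_pickle=True).item()
c=lambda u,v:[220+u/6,50+v/6]
P=np.array([world(p,c(*k),.078) for k in [(185,310),(305,310),(308,437),(192,437)]]);print(np.round(P,4),P.mean(0))
W=np.array([world(p,c(*k),.032) for k in [(115,58),(357,65),(357,460),(127,465)]]);print(np.round(W,4))
d1=W[0]-W[3];d2=W[1]-W[2];print([np.degrees(np.arctan2(-d[0],d[1])) for d in (d1,d2)])
print('tail mid',(W[2]+W[3])/2)
print('tin',world(p,[149,202],.048),'tray corners',[world(p,k,.026)[:2] for k in [(217,228),(281,235)]])
```

```text
[[ 0.5907 -0.0235  0.078 ]
 [ 0.6131 -0.0237  0.078 ]
 [ 0.6138 -0.047   0.078 ]
 [ 0.5917 -0.0468  0.078 ]] [ 0.60233022 -0.03529015  0.078     ]
[[ 0.5771  0.0257  0.032 ]
 [ 0.6265  0.024   0.032 ]
 [ 0.6275 -0.0556  0.032 ]
 [ 0.5779 -0.0562  0.032 ]]
[np.float64(0.5335474108197535), np.float64(0.7797782279511777)]
tail mid [ 0.60271067 -0.05589023  0.032     ]
tin [ 0.45300184 -0.15105551  0.048     ] tray corners [array([ 0.53951129, -0.19982915]), array([ 0.63277145, -0.212369  ])]
```

send_rows --pt "0 0.8 1.2 1.1 5.9 0 6" --pt "0 0 0 0 0 -4 6" --pt "0 0 0 0 0 -4 6" --pt "0 0 0 0 0 -4 6" --pt "0 0 0 0 0 -4 6" --pt "0 0 0 0 0 0 6"

```text
t: 4.5
tool_pos: [0.5986, -0.0224, 0.1253]
orientation: [[1.0, 0.025, 0.004], [0.025, -1.0, 0.0], [0.004, -0.0, -1.0]]
ft_force: [-1.1, 0.6, 0.4]
width: 0.0601
```

send_rows --pt "0 0.2 -0.8 0.4 -1.3 0 6" --pt "0 0 0 0 0 0 6" --pt "0 0 0 0 0 0 6"

```text
t: 4.88
tool_pos: [0.6059, -0.0362, 0.1304]
orientation: [[1.0, 0.011, 0.008], [0.011, -1.0, -0.001], [0.008, 0.001, -1.0]]
ft_force: [-0.9, -0.3, -0.3]
width: 0.0599
```

send_rows --pt "0 0.3 0 -0.3 0 -3 6" --pt "0 0 0 0 0 -3 6" --pt "0 0 0 0 0 -1.5 6" --pt "0 0 0 0 0 0 6" --pt "0 0 0 0 0 0 6"

```text
t: 5.5
tool_pos: [0.6076, -0.0373, 0.0595]
orientation: [[1.0, 0.01, 0.014], [0.01, -1.0, -0.003], [0.014, 0.003, -1.0]]
ft_force: [0.5, 0.4, -0.3]
width: 0.0596
```

Run:
```python
from h import *
s=sensors.read_state();print(s['t'],s['tool_pos'],np.round(s['orientation'],3))
p=snap('wrist','wr2.png')
```

```text
5.5 [ 0.607583   -0.03732879  0.0595137 ] [[ 1.     0.01   0.014]
 [ 0.01  -1.    -0.003]
 [ 0.014  0.003 -1.   ]]
```

View pics/wr2.png

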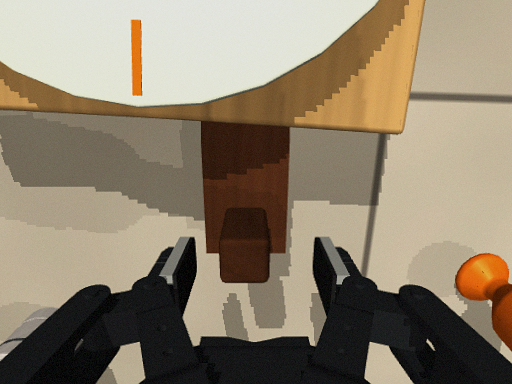

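Run:
```python
from h import *
p=snap('wrist')
s=sensors.read_state();print(np.array(s['tool_pos']), pix(p,s['tool_pos']))
P=[world(p,k,.078) for k in [(221,235),(269,233),(221,282),(269,282)]];print(np.round(P,4),np.mean(P,0))
```

```text
[ 0.60759367 -0.03728952  0.05958362] [[255.2059902  246.39800751]]
[[ 0.5915 -0.0219  0.078 ]
 [ 0.6134 -0.0208  0.078 ]
 [ 0.591  -0.0468  0.078 ]
 [ 0.6141 -0.0467  0.078 ]] [ 0.60248429 -0.03406432  0.078     ]
```

send_rows --pt "0 0.6 0 -0.5 0.2 -1.0 6" --pt "0 0 0 0 0 -0.5 6" --pt "0 0 0 0 0 0 6"

```text
t: 5.98
tool_pos: [0.6029, -0.0352, 0.0447]
orientation: [[1.0, 0.011, 0.004], [0.011, -1.0, -0.003], [0.004, 0.003, -1.0]]
ft_force: [0.3, 0.6, 0.9]
width: 0.0601
```

send_rows --force 70 --pt "0 0 0 0 0 0 1.5" --pt "0 0 0 0 0 0 1.5" --pt "0 0 0 0 0 0 1.5" --pt "0 0 0 0 0 0 1.5" --pt "0 0 0 0 0 0 1.5" --pt "0 0 0 0 0 0 1.5"

```text
t: 6.72
tool_pos: [0.6028, -0.0352, 0.0448]
orientation: [[1.0, 0.011, 0.004], [0.011, -1.0, -0.003], [0.004, 0.003, -1.0]]
ft_force: [0.1, 1.2, 0.2]
width: 0.0232
```

send_rows --pt "0 0 0 0 -0.2 0 1.5" --pt "0 0 0 0 -0.2 0 1.5" --pt "0 0 0 0 -0.2 0 1.5" --pt "0 0 0 0 0 0 1.5"

```text
t: 7.22
tool_pos: [0.6027, -0.0354, 0.0448]
orientation: [[1.0, 0.01, 0.004], [0.01, -1.0, 0.005], [0.004, -0.005, -1.0]]
ft_force: [0.5, -1.6, -1.0]
width: 0.023
```

send_rows --pt "0 0 0 0 -0.3 0 1.5" --pt "0 0 0 0 -0.3 0 1.5"

```text
t: 7.48
tool_pos: [0.6025, -0.0377, 0.045]
orientation: [[1.0, 0.008, 0.004], [0.008, -1.0, 0.011], [0.004, -0.011, -1.0]]
ft_force: [0.7, 11.6, 2.2]
width: 0.023
```

Moving at roughly 11 N; keep tugging in small steps.

send_rows --pt "0.5 0 0 0 -0.3 0 1.5" --pt "0 0 0 0 -0.3 0 1.5" --pt "0 0 0 0 -0.3 0 1.5"

```text
t: 7.85
tool_pos: [0.6024, -0.0402, 0.0453]
orientation: [[1.0, 0.006, 0.004], [0.006, -1.0, 0.03], [0.004, -0.03, -1.0]]
ft_force: [0.2, 11.6, 2.2]
width: 0.0233
```

send_rows --pt "-0.6 0 0 0 -0.3 0 1.5" --pt "-0.6 0 0 0 -0.3 0 1.5" --pt "-0.6 0 0 0 -0.3 0 1.5" --pt "0 0 0 0 -0.3 0 1.5"

```text
t: 8.35
tool_pos: [0.6018, -0.0453, 0.045]
orientation: [[1.0, 0.003, 0.003], [0.003, -1.0, 0.009], [0.003, -0.009, -1.0]]
ft_force: [1.2, 13.0, 3.9]
width: 0.023
```

send_rows --pt "-0.4 0 0.3 0 -0.3 0 1.5" --pt "-0.3 0 0 0 -0.3 0 1.5" --pt "-0.3 0 0 0 -0.3 0 1.5" --pt "-0.3 0 0 0 -0.3 0 1.5" --pt "-0.2 0 0 0 -0.3 0 1.5" --pt "-0.2 0 0 0 -0.3 0 1.5"

```text
t: 9.1
tool_pos: [0.6012, -0.0516, 0.0448]
orientation: [[1.0, 0.003, 0.002], [0.003, -1.0, -0.003], [0.002, 0.003, -1.0]]
ft_force: [0.3, 11.2, 2.0]
width: 0.023
```

send_rows --pt "-0.2 0 0.2 0.05 -0.3 0 1.5" --pt "-0.2 0 0 0.05 -0.3 0 1.5" --pt "-0.2 0 0 0.05 -0.3 0 1.5" --pt "-0.2 0 0 0.05 -0.3 0 1.5" --pt "-0.2 0 0 0.05 -0.3 0 1.5" --pt "-0.2 0 0 0.05 -0.3 0 1.5" --pt "-0.2 0 0 0.05 -0.3 0 1.5" --pt "-0.2 0 0 0.05 -0.3 0 1.5"

```text
t: 10.1
tool_pos: [0.6013, -0.0554, 0.0449]
orientation: [[1.0, 0.001, -0.004], [0.001, -1.0, -0.001], [-0.004, 0.001, -1.0]]
ft_force: [-0.3, 12.3, 2.7]
width: 0.0232
```

send_rows --pt "-0.2 0.2 0.2 0.0 -0.35 0 1.5" --pt "-0.2 0 0 0.0 -0.35 0 1.5" --pt "-0.2 0 0 0.0 -0.35 0 1.5" --pt "-0.2 0 0 0.0 -0.35 0 1.5" --pt "-0.2 0 0 0 -0.35 0 1.5" --pt "-0.2 0 0 0 -0.35 0 1.5" --pt "-0.2 0 0 0 -0.35 0 1.5" --pt "-0.2 0 0 0 -0.35 0 1.5"

```text
t: 11.1
tool_pos: [0.6003, -0.0654, 0.045]
orientation: [[1.0, -0.002, -0.008], [-0.002, -1.0, -0.002], [-0.008, 0.002, -1.0]]
ft_force: [-0.1, 10.6, 0.7]
width: 0.0232
```

send_rows --pt "-0.2 -0.3 0.3 0.0 -0.33 0 1.5" --pt "-0.2 0 0 0.0 -0.33 0 1.5" --pt "-0.2 0 0 0.0 -0.33 0 1.5" --pt "-0.2 0 0 0.0 -0.33 0 1.5" --pt "-0.2 0 0 0 -0.33 0 1.5" --pt "-0.2 0 0 0 -0.33 0 1.5" --pt "-0.2 0 0 0 -0.33 0 1.5" --pt "-0.2 0 0 0 -0.33 0 1.5"

```text
t: 12.1
tool_pos: [0.5995, -0.0742, 0.0449]
orientation: [[1.0, -0.004, -0.003], [-0.004, -1.0, -0.003], [-0.003, 0.003, -1.0]]
ft_force: [1.3, 10.0, 1.5]
width: 0.0227
```

send_rows --pt "-0.2 -0.3 0.3 0.0 -0.32 0 1.5" --pt "-0.2 0 0 0.0 -0.32 0 1.5" --pt "-0.2 0 0 0.0 -0.32 0 1.5" --pt "-0.2 0 0 0.0 -0.32 0 1.5" --pt "-0.2 0 0 0 -0.32 0 1.5"

```text
t: 12.72
tool_pos: [0.599, -0.0789, 0.0448]
orientation: [[1.0, -0.004, 0.003], [-0.004, -1.0, -0.003], [0.003, 0.002, -1.0]]
ft_force: [1.6, 11.4, 1.2]
width: 0.0232
```

send_rows --pt "-0.2 0 0.2 0.0 -0.3 0 1.5" --pt "-0.2 0 0 0.0 -0.3 0 1.5" --pt "-0.2 0 0 0.0 -0.3 0 1.5" --pt "-0.2 0 0 0.0 -0.3 0 1.5" --pt "-0.2 0 0 0 -0.3 0 1.5" --pt "-0.2 0 0 0 -0.3 0 1.5"

```text
t: 13.48
tool_pos: [0.5985, -0.083, 0.0448]
orientation: [[1.0, -0.007, 0.002], [-0.007, -1.0, -0.002], [0.002, 0.002, -1.0]]
ft_force: [0.1, 11.5, 1.8]
width: 0.023
```

send_rows --pt "-0.2 0 0.2 0.0 -0.3 0 1.5" --pt "-0.2 0 0 0.0 -0.3 0 1.5" --pt "-0.2 0 0 0.0 -0.3 0 1.5" --pt "-0.2 0 0 0.0 -0.3 0 1.5"

```text
t: 13.98
tool_pos: [0.5983, -0.0858, 0.0448]
orientation: [[1.0, -0.008, 0.002], [-0.008, -1.0, -0.002], [0.002, 0.002, -1.0]]
ft_force: [1.6, 11.1, 1.5]
width: 0.0233
```

send_rows --pt "-0.2 0 0.3 0.0 -0.3 0 1.5" --pt "-0.2 0 0 0.0 -0.3 0 1.5" --pt "-0.2 0 0 0.0 -0.3 0 1.5" --pt "-0.2 0 0.2 0.0 -0.3 0 1.5" --pt "-0.2 0 0 0.0 -0.3 0 1.5" --pt "-0.2 0 0 0.0 -0.3 0 1.5"

```text
t: 14.72
tool_pos: [0.5983, -0.0942, 0.0449]
orientation: [[1.0, -0.004, 0.003], [-0.004, -1.0, -0.008], [0.003, 0.008, -1.0]]
ft_force: [-0.1, 1.9, 1.3]
width: 0.023
```

send_rows --pt "-0.2 0 0.3 0.0 -0.3 0 1.5" --pt "-0.2 0 0 0.0 -0.3 0 1.5" --pt "-0.2 0 0 0.0 -0.3 0 1.5" --pt "-0.2 0 0.2 0.0 -0.3 0 1.5" --pt "-0.2 0 0 0.0 -0.3 0 1.5"

```text
t: 15.35
tool_pos: [0.5986, -0.1101, 0.0455]
orientation: [[1.0, 0.004, 0.004], [0.004, -1.0, -0.025], [0.004, 0.025, -1.0]]
ft_force: [0.6, 3.0, 3.3]
width: 0.0231
```

send_rows --pt "0.5 0 0 0.0 -0.3 0 1.5" --pt "0.5 0 0 0.0 -0.3 0 1.5" --pt "0.3 0 0 0.0 -0.3 0 1.5" --pt "0 0 0 0.0 -0.3 0 1.5" --pt "0 0 0 0.0 -0.3 0 1.5" --pt "0 0 0 0.0 -0.3 0 1.5" --pt "0 0 0 0.0 -0.3 0 1.5" --pt "0 0 0 0.0 -0.3 0 1.5" --pt "0 0 0 0.0 -0.3 0 1.5" --pt "0 0 0 0.0 -0.3 0 1.5"

```text
t: 16.6
tool_pos: [0.5984, -0.1434, 0.045]
orientation: [[1.0, 0.005, 0.003], [0.005, -1.0, -0.003], [0.003, 0.003, -1.0]]
ft_force: [-0.5, 1.9, 0.9]
width: 0.0227
```

send_rows --pt "0 0 0 0.0 -0.3 0 1.5" --pt "0 0 0 0.0 -0.3 0 1.5" --pt "0 0 0 0.0 -0.3 0 1.5" --pt "0 0 0 0 0 0 1.5"

```text
t: 17.1
tool_pos: [0.5984, -0.1535, 0.045]
orientation: [[1.0, 0.005, 0.003], [0.005, -1.0, -0.004], [0.003, 0.004, -1.0]]
ft_force: [-0.5, 0.7, 0.6]
width: 0.0229
```

```bash
python3 - <<'E'
from h import *
s=sensors.read_state();print(s['t'],s['tool_pos'],np.round(s['orientation'],3),s['ft_force'])
p=snap('wrist','wr3.png')
p=snap('top','top3.png')
E
python3 -c "
import cv2
i=cv2.imread('pics/top3.png')[90:290,90:470]
cv2.imwrite('pics/top3c.png',cv2.resize(i,None,fx=2,fy=2,interpolation=cv2.INTER_CUBIC))"
```

```text
17.1 [ 0.59838    -0.15351651  0.04503893] [[ 1.     0.005  0.003]
 [ 0.005 -1.    -0.004]
 [ 0.003  0.004 -1.   ]] [-0.52469418  0.71145864  0.6005038 ]
```

View pics/wr3.png

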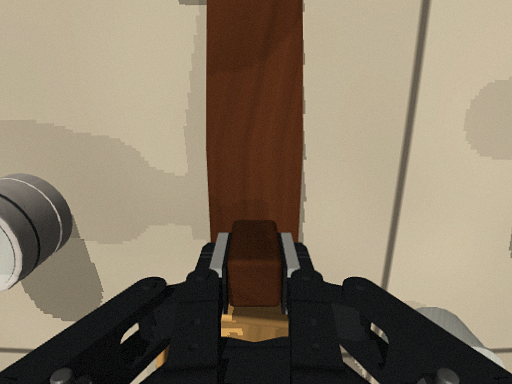

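View pics/top3c.png

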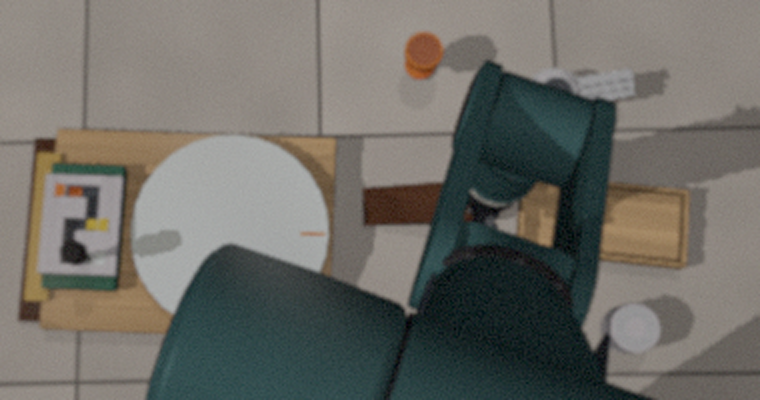

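Run:
```python
from h import *
p=snap('top')
print(world(p,[288,190.3],.032))
im=cv2.imread('pics/top1.png')
hsv=cv2.cvtColor(im,cv2.COLOR_BGR2HSV)[165:235,335:445]
m=((hsv[...,1]>75)&(hsv[...,0]<28)).astype(np.uint8)
m=cv2.morphologyEx(m,cv2.MORPH_OPEN,np.ones((3,3)))
n,l,st,ce=cv2.connectedComponentsWithStats(m);k=1+np.argmax(st[1:,4]);print(st[k])
ys,xs=np.nonzero(l==k);P=np.array([world(p,[x+335,y+165],.02)[:2] for x,y in zip(xs,ys)])
r=cv2.minAreaRect(P.astype(np.float32)*1000);print(r)
```

```text
[ 0.60035192 -0.05687792  0.032     ]
[  13   12   87   47 3339]
((572.8277587890625, -318.6601257324219), (212.51901245117188, 102.38526916503906), 82.59867858886719)
```

send_rows --pt "0 0 0 0 0 1.5 1.5" --pt "0 0 0 0 0 2 1.5" --pt "0 0 0 0 0 2 1.5" --pt "0 0 0 0 0 2 1.5" --pt "0 0 0 0 0 0 1.5"

```text
t: 17.88
tool_pos: [0.5979, -0.1531, 0.1248]
orientation: [[1.0, 0.006, 0.003], [0.006, -1.0, -0.004], [0.003, 0.004, -1.0]]
ft_force: [0.1, -0.3, -1.4]
width: 0.0232
```

send_rows --pt "0 0 -1.5 -0.6 -3.7 0 1.5" --pt "0 0 -1.5 -0.6 -4 0 1.5" --pt "0 0 -1.5 -0.6 -4 0 1.5" --pt "0 0 -1.5 -0.6 -4 0 1.5" --pt "0 0 -1 -0.5 -4 0 1.5" --pt "0 0 0 0 -1.5 0 1.5" --pt "0 0 0 0 0 0 1.5" --pt "0 0 0 0 0 0 1.5"

```text
t: 18.88
tool_pos: [0.565, -0.3663, 0.1204]
orientation: [[0.993, -0.117, -0.003], [-0.117, -0.993, 0.001], [-0.003, -0.001, -1.0]]
ft_force: [0.4, 0.1, -0.5]
width: 0.0233
```

```bash
python3 - <<'E'
from h import *
s=sensors.read_state();print(s['t'],s['tool_pos'],np.round(s['orientation'],3),s['ft_force'])
p=snap('wrist','wr4.png')
p=snap('scene','sc4.png')
E
python3 -c "
import cv2
i=cv2.imread('pics/sc4.png')[110:290,60:350]
cv2.imwrite('pics/sc4c.png',cv2.resize(i,None,fx=2,fy=2,interpolation=cv2.INTER_CUBIC))"
```

```text
18.875 [ 0.56500796 -0.36634503  0.12044279] [[ 0.993 -0.117 -0.003]
 [-0.117 -0.993  0.001]
 [-0.003 -0.001 -1.   ]] [ 0.43775339  0.07676479 -0.53923209]
```

View pics/wr4.png

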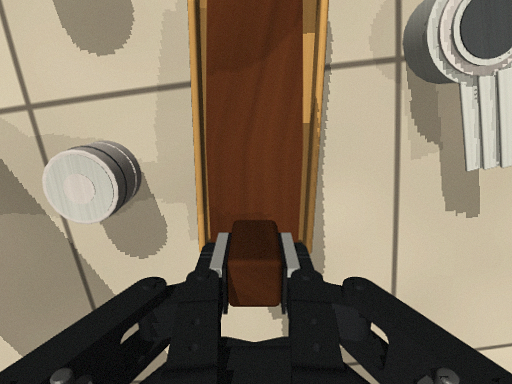

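View pics/sc4c.png

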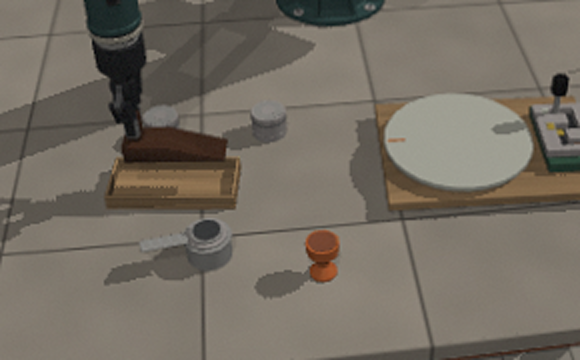

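send_rows --pt "0 0 -0.4 0 -1.1 0 1.5" --pt "0 0 0 0 0 -2 1.5" --pt "0 0 0 0 0 -2 1.5" --pt "0 0 0 0 0 -1 1.5" --pt "0 0 0 0 0 0 1.5" --pt "0 0 0 0 0 0 1.5"

```text
t: 19.73
tool_pos: [0.5653, -0.3751, 0.0666]
orientation: [[0.993, -0.121, -0.003], [-0.121, -0.993, 0.002], [-0.004, -0.002, -1.0]]
ft_force: [-0.3, -0.2, -0.4]
width: 0.0232
```

send_rows --pt "0 0 0 0 -0.1 -0.8 1.5" --pt "0 0 0 0 0 -0.4 1.5" --pt "0 0 0 0 0 -0.2 1.5" --pt "0 0 0 0 0 -0.2 1.5"

```text
t: 20.23
tool_pos: [0.5662, -0.3769, 0.051]
orientation: [[0.993, -0.121, -0.001], [-0.121, -0.993, 0.001], [-0.001, -0.0, -1.0]]
ft_force: [-2.4, 3.4, 13.7]
width: 0.023
```

send_rows --pt "0 0 0 0 0 0.05 5" --pt "0 0 0 0 0 0 5" --pt "0 0 0 0 0 0 5" --pt "0 0 0 0 0 2.5 5" --pt "0 0 0 0 0 4 5" --pt "0 0 0 0 0 5 5" --pt "0 0 0 0 0 6 8.5" --pt "0 0 0 0 0 0 8.5"

```text
t: 21.22
tool_pos: [0.5659, -0.3767, 0.2323]
orientation: [[0.993, -0.121, -0.001], [-0.121, -0.993, 0.0], [-0.001, -0.0, -1.0]]
ft_force: [-0.4, 0.2, 0.2]
width: 0.0833
```

```bash
python3 - <<'E'
from h import *
s=sensors.read_state();print(s['t'],s['tool_pos'],np.round(s['orientation'],3),s['ft_force'])
p=snap('wrist','wr5.png')
for q in ['tin0','wedge','tray']: print(q,find(p,q))
p=snap('scene','sc5.png')
E
python3 -c "
import cv2
i=cv2.imread('pics/sc5.png')[110:290,60:400]
cv2.imwrite('pics/sc5c.png',cv2.resize(i,None,fx=2,fy=2,interpolation=cv2.INTER_CUBIC))"
```

```text
21.225 [ 0.56589504 -0.37667883  0.23234169] [[ 0.993 -0.121 -0.001]
 [-0.121 -0.993  0.   ]
 [-0.001 -0.    -1.   ]] [-0.3680926   0.24809334  0.18560563]
tin0 [(0.83, array([134.7, 147.9])), (0.56, array([120.6,   0. ]))]
wedge [(0.79, array([254.4, 109. ]))]
tray [(0.83, array([235.6,  91.3]))]
```

View pics/wr5.png

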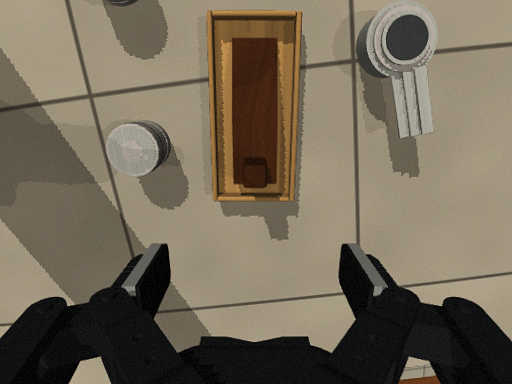

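View pics/sc5c.png

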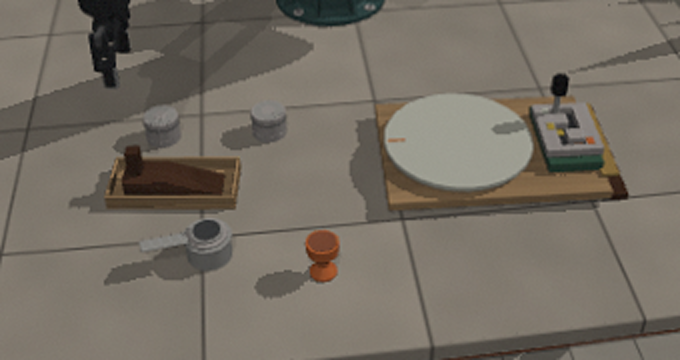

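```bash
cat >> h.py <<'E'
def tins_in(p,roi=None): pass
E
python3 - <<'E'
from h import *
im=cv2.imread('pics/wr5.png')[100:200,80:200]
cv2.imwrite('pics/wr5c.png',cv2.resize(im,None,fx=6,fy=6,interpolation=cv2.INTER_CUBIC))
p=snap('wrist')
for k in [(136,149),(136,148),(134,149)]: print(world(p,k,.048))
X=world(p,(136,149),.048)
a=np.linspace(0,2*np.pi,8,endpoint=False)
print(pix(p,[X+[.03*np.cos(t),.03*np.sin(t),0] for t in a]).round(0).tolist())
E
```

```text
[ 0.43533843 -0.33346753  0.048     ]
[ 0.43558574 -0.33240848  0.048     ]
[ 0.43315701 -0.33319783  0.048     ]
[[163.0, 146.0], [151.0, 127.0], [130.0, 121.0], [112.0, 132.0], [110.0, 152.0], [122.0, 170.0], [142.0, 176.0], [159.0, 166.0]]
```

View pics/wr5c.png

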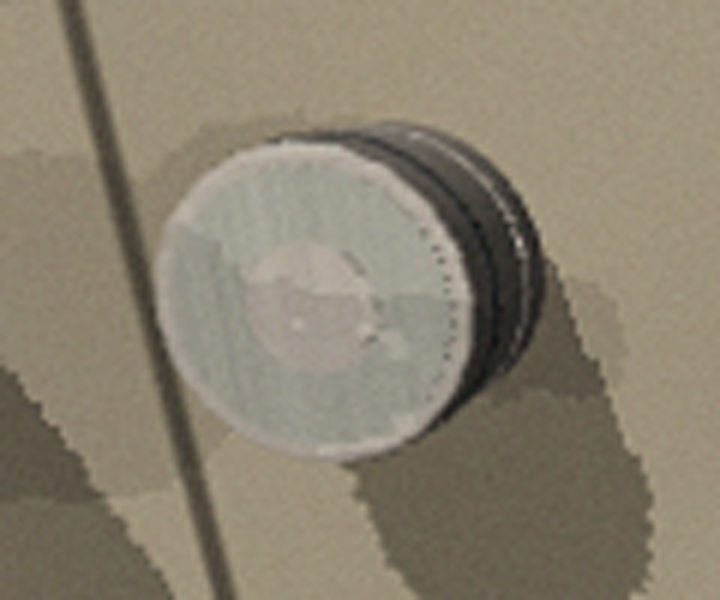

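send_rows --pt "0 0 0 -4.5 1.4 -2 8.5" --pt "0 0 0 -4.5 1.4 -2 8.5" --pt "0 0 0 -3.5 1.2 -2 8.5" --pt "0 0 0 0 0 -2 8.5" --pt "0 0 0 0 0 -2 8.5" --pt "0 0 0 0 0 0 8.5" --pt "0 0 0 0 0 0 8.5"

```text
t: 22.4
tool_pos: [0.4293, -0.3284, 0.1139]
orientation: [[0.992, -0.122, -0.022], [-0.121, -0.992, 0.019], [-0.024, -0.016, -1.0]]
ft_force: [0.6, 0.3, 0.9]
width: 0.0847
```

Run:
```python
from h import *
s=sensors.read_state();print(s['t'],s['tool_pos'],np.round(s['orientation'],3))
p=snap('wrist','wr6.png')
```

```text
22.4 [ 0.42932313 -0.32835903  0.11386245] [[ 0.992 -0.122 -0.022]
 [-0.121 -0.992  0.019]
 [-0.024 -0.016 -1.   ]]
```

View pics/wr6.png

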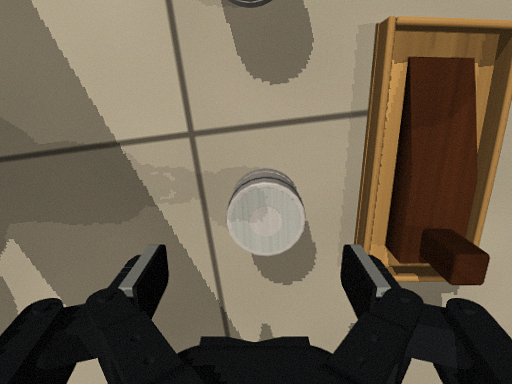

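Run:
```python
from h import *
p=snap('wrist'); print(world(p,(266,218),.048))
```

```text
[ 0.43471226 -0.33861815  0.048     ]
```

send_rows --pt "-1 -1.3 0 0.5 -0.9 -1 8.5" --pt "0 0 0 0 0 -1.5 8.5" --pt "0 0 0 0 0 -1.5 8.5" --pt "0 0 0 0 0 0 8.5" --pt "0 0 0 0 0 0 8.5"

```text
t: 23.12
tool_pos: [0.436, -0.3382, 0.074]
orientation: [[0.993, -0.121, 0.003], [-0.121, -0.993, -0.001], [0.003, 0.0, -1.0]]
ft_force: [-0.1, -0.7, 0.1]
width: 0.0849
```

Run:
```python
from h import *
s=sensors.read_state();print(s['t'],s['tool_pos'],np.round(s['orientation'],3))
p=snap('wrist','wr7.png')
print(pix(p,s['tool_pos']))
print(pix(p,[.4345,-.338,.048]))
```

```text
23.125 [ 0.43598385 -0.33823718  0.07396422] [[ 0.993 -0.121  0.003]
 [-0.121 -0.993 -0.001]
 [ 0.003  0.    -1.   ]]
[[255.13551181 246.29335245]]
[[252.46358468 226.27227215]]
```

View pics/wr7.png

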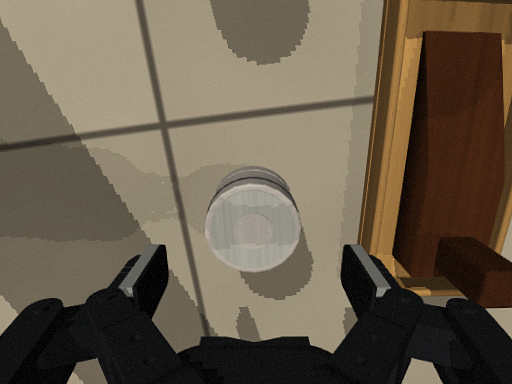

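send_rows --pt "0 0 0 -0.1 0 -2 8.5" --pt "0 0 0 0 0 -2 8.5" --pt "0 0 0 0 0 -1 8.5" --pt "0 0 0 0 0 0 8.5" --pt "0 0 0 0 0 0 8.5"

```text
t: 23.8
tool_pos: [0.4367, -0.3397, 0.0253]
orientation: [[0.993, -0.12, 0.007], [-0.12, -0.993, -0.004], [0.007, 0.003, -1.0]]
ft_force: [-0.6, -0.5, 0.1]
width: 0.0851
```

send_rows --force 40 --pt "0.3 0.3 0 -0.2 0.1 -0.7 8.5" --pt "0 0 0 0 0 0 5.5" --pt "0 0 0 0 0 0 5.5" --pt "0 0 0 0 0 0 5.5" --pt "0 0 0 0 0 0 5.5"

```text
t: 24.42
tool_pos: [0.4352, -0.3393, 0.0195]
orientation: [[0.993, -0.12, 0.003], [-0.12, -0.993, -0.0], [0.003, -0.0, -1.0]]
ft_force: [-0.0, -0.1, -2.1]
width: 0.0588
```

send_rows --pt "0 0 0 0 0 2 5.5" --pt "0 0 0 0 0 4 5.5" --pt "0 0 0 0 0 5 5.5" --pt "0 0 0 0 0 4 5.5" --pt "0 0 0 0 0 0 5.5"

```text
t: 25.05
tool_pos: [0.4336, -0.3377, 0.1722]
orientation: [[0.993, -0.12, -0.0], [-0.12, -0.993, 0.003], [-0.0, -0.003, -1.0]]
ft_force: [0.1, -0.7, -2.8]
width: 0.0589
```

Run:
```python
from h import *
s=sensors.read_state();print(s['t'],s['tool_pos'],s['width'])
p=snap('top','top8.png')
im=p['image'].astype(int); roi=np.zeros((384,512),bool); roi[140:275,145:262]=True
mn=im.min(2);sat=im.max(2)-mn
m=((mn>115)&(sat<40)&roi).astype(np.uint8)
n,l,st,ce=cv2.connectedComponentsWithStats(m);k=1+np.argmax(st[1:,4]);print(st[k],ce[k])
cs,_=cv2.findContours((l==k).astype(np.uint8),cv2.RETR_EXTERNAL,cv2.CHAIN_APPROX_NONE)
c=max(cs,key=len)[:,0]
W=np.array([world(p,q,.05)[:2] for q in c])
from scipy.optimize import least_squares
r=least_squares(lambda x:np.hypot(W[:,0]-x[0],W[:,1]-x[1])-x[2],[.56,.15,.125],loss='soft_l1',f_scale=.002);print(r.x)
i=cv2.imread('pics/top8.png')[90:290,90:470]
cv2.imwrite('pics/top8c.png',cv2.resize(i,None,fx=2,fy=2,interpolation=cv2.INTER_CUBIC))
```

```text
25.05 [ 0.43362294 -0.3377168   0.17217557] 0.05885870335533337
[ 157  158   97   97 7187] [205.59357173 205.90621956]
[0.56375266 0.15386866 0.12120036]
```

View pics/top8c.png

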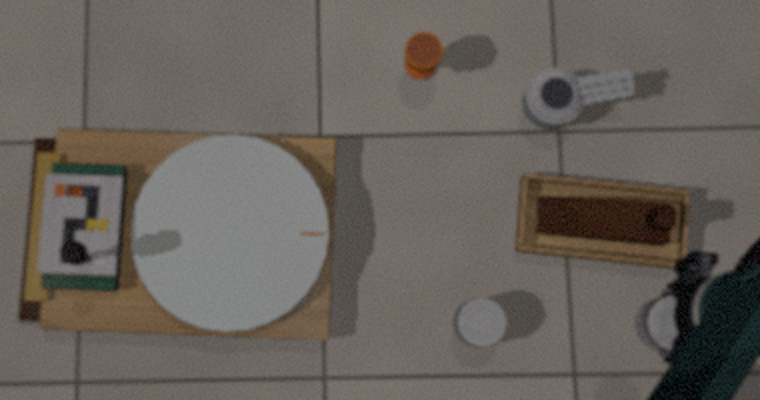

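send_rows --pt "0 0 0.7 1.3 4 0 5.5" --pt "0 0 0.7 1.4 5.2 0 5.5" --pt "0 0 0.7 1.4 5.2 0 5.5" --pt "0 0 0.7 1.4 5.2 0 5.5" --pt "0 0 0.7 1.4 5.2 0 5.5" --pt "0 0 0.7 1.4 5.2 0 5.5" --pt "0 0 0.7 1.4 5.2 0 5.5" --pt "0 0 0.7 1.4 5.2 0 5.5" --pt "0 0 0.7 1.3 5.2 0 5.5" --pt "0 0 0 0 2.5 0 5.5"

```text
t: 26.35
tool_pos: [0.5473, 0.1595, 0.1515]
orientation: [[0.999, -0.013, -0.03], [-0.013, -1.0, 0.009], [-0.03, -0.009, -1.0]]
ft_force: [-0.6, -0.2, -1.8]
width: 0.0587
```

send_rows --pt "0 0 0 0 0 0 5.5" --pt "0 0 0 0 0 0 5.5"

```text
t: 26.6
tool_pos: [0.5446, 0.1605, 0.1478]
orientation: [[0.999, -0.01, -0.037], [-0.01, -1.0, 0.008], [-0.037, -0.007, -0.999]]
ft_force: [1.1, -0.2, -1.1]
width: 0.059
```

send_rows --pt "-0.4 -2 0 2 3.0 0 5.5" --pt "0 0 0 0 0 -2 5.5" --pt "0 0 0 0 0 -2 5.5" --pt "0 0 0 0 0 0 5.5" --pt "0 0 0 0 0 0 5.5"

```text
t: 27.22
tool_pos: [0.5641, 0.1843, 0.1049]
orientation: [[1.0, -0.017, -0.005], [-0.017, -1.0, -0.002], [-0.005, 0.002, -1.0]]
ft_force: [0.5, -0.0, -2.2]
width: 0.0585
```

Run:
```python
from h import *
s=sensors.read_state();print(s['t'],s['tool_pos'],s['width'])
p=snap('wrist','wr9.png')
p=snap('scene','sc9.png')
i=cv2.imread('pics/sc9.png')[110:290,60:400]
cv2.imwrite('pics/sc9c.png',cv2.resize(i,None,fx=2,fy=2,interpolation=cv2.INTER_CUBIC))
```

```text
27.225 [0.56405948 0.18432709 0.104937  ] 0.05847414890114724
```

View pics/wr9.png

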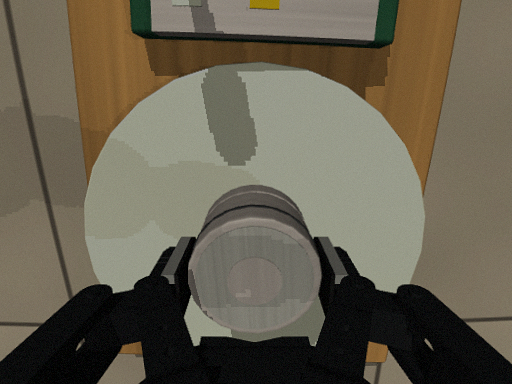

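View pics/sc9c.png

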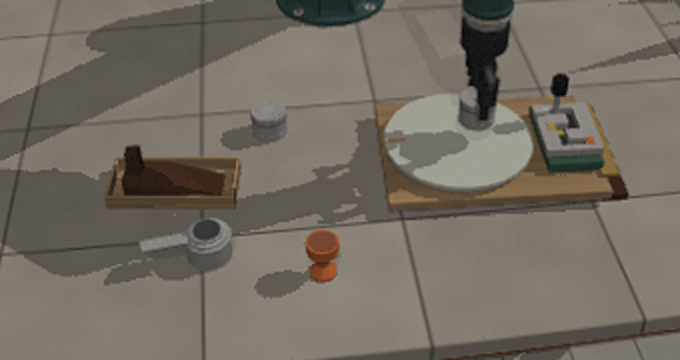

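send_rows --pt "0 0 0 0 0.8 -0.8 5.5" --pt "0 0 0 0 0 -0.8 5.5" --pt "0 0 0 0 0 -0.6 5.5" --pt "0 0 0 0 0 0 5.5"

```text
t: 27.82
tool_pos: [0.5648, 0.1934, 0.0827]
orientation: [[1.0, -0.017, -0.003], [-0.017, -1.0, -0.002], [-0.003, 0.002, -1.0]]
ft_force: [0.7, -0.3, -2.3]
width: 0.0587
```

send_rows --pt "0 0 0 0 0 -0.5 5.5" --pt "0 0 0 0 0 -0.4 5.5" --pt "0 0 0 0 0 -0.15 5.5" --pt "0 0 0 0 0 -0.15 5.5"

```text
t: 28.32
tool_pos: [0.565, 0.1933, 0.0701]
orientation: [[1.0, -0.017, -0.002], [-0.017, -1.0, -0.002], [-0.002, 0.002, -1.0]]
ft_force: [0.2, -0.5, -1.1]
width: 0.0591
```

send_rows --pt "0 0 0 0 0 -0.15 5.5" --pt "0 0 0 0 0 -0.1 5.5"

```text
t: 28.58
tool_pos: [0.565, 0.1933, 0.0694]
orientation: [[1.0, -0.017, -0.002], [-0.017, -1.0, -0.002], [-0.002, 0.002, -1.0]]
ft_force: [-2.8, 0.5, 9.1]
width: 0.0589
```

Contact felt (9 N). Release and rise.

send_rows --pt "0 0 0 0 0 0 8.5" --pt "0 0 0 0 0 0 8.5" --pt "0 0 0 0 0 0 8.5" --pt "0 0 0 0 0 3 8.5" --pt "0 0 0 0 0 5 8.5" --pt "0 0 0 0 -1 6 8.5" --pt "0 0 0 -1.2 -5.5 2 8.5" --pt "0 0 0 -1.8 -5.5 0 8.5" --pt "0 0 0 -1.8 -5.5 0 8.5" --pt "0 0 0 -1.8 -5.5 0 8.5"

```text
t: 29.82
tool_pos: [0.4997, -0.0396, 0.2352]
orientation: [[1.0, -0.009, 0.005], [-0.009, -1.0, -0.003], [0.005, 0.003, -1.0]]
ft_force: [0.7, -0.2, 0.7]
width: 0.0848
```

send_rows --pt "0 0 0 -1.5 -5.5 0 8.5" --pt "0 0 0 -1 -5 0 8.5" --pt "0 0 0 0 0 0 8.5"

```text
t: 30.2
tool_pos: [0.4725, -0.1513, 0.2357]
orientation: [[1.0, -0.014, 0.006], [-0.014, -1.0, -0.005], [0.006, 0.005, -1.0]]
ft_force: [1.3, 0.4, -0.2]
width: 0.0852
```

Run:
```python
from h import *
s=sensors.read_state();print(s['t'],s['tool_pos'],np.round(s['orientation'],3).tolist())
p=snap('wrist','wr10.png')
print(find(p,'tin0'))
```

```text
30.2 [ 0.47253421 -0.15127342  0.2356718 ] [[1.0, -0.014, 0.006], [-0.014, -1.0, -0.005], [0.006, 0.005, -1.0]]
[(0.84, array([230.7, 168.1]))]
```

View pics/wr10.png

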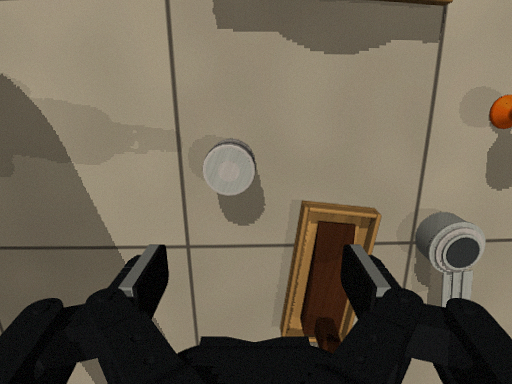

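Run:
```python
from h import *
p=snap('wrist'); print(world(p,(229,169),.048))
```

```text
[ 0.44476685 -0.14978666  0.048     ]
```

send_rows --pt "0 0 0 -2.6 0.2 -4 8.5" --pt "0 0 0 0 0 -5 8.5" --pt "0 0 0 0 0 -3 8.5" --pt "0 0 0 0 0 0 8.5" --pt "0 0 0 0 0 0 8.5"

```text
t: 30.98
tool_pos: [0.4495, -0.1393, 0.1146]
orientation: [[1.0, -0.0, 0.01], [-0.0, -1.0, -0.003], [0.01, 0.003, -1.0]]
ft_force: [-0.3, 0.4, 1.0]
width: 0.0853
```

Run:
```python
from h import *
s=sensors.read_state();print(s['t'],s['tool_pos'],np.round(s['orientation'],3).tolist())
p=snap('wrist','wr11.png')
print(find(p,'tin0'))
```

```text
30.975 [ 0.44954556 -0.13930418  0.11460923] [[1.0, -0.0, 0.01], [-0.0, -1.0, -0.003], [0.01, 0.003, -1.0]]
[(0.88, array([248.7, 213.9]))]
```

View pics/wr11.png

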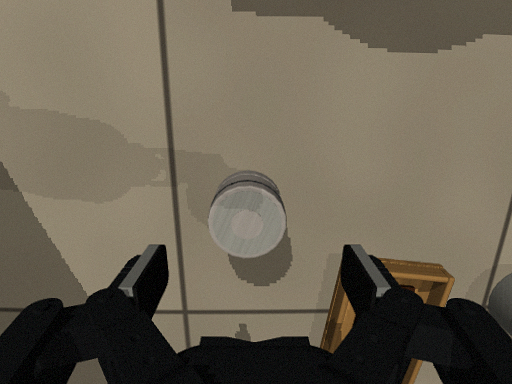

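Run:
```python
from h import *
p=snap('wrist'); print(world(p,(247.5,219),.048))
```

```text
[ 0.4447842 -0.1520061  0.048    ]
```

send_rows --pt "0 0.6 0 -0.5 -1.2 -1 8.5" --pt "0 0 0 0 0 -2 8.5" --pt "0 0 0 0 0 -1 8.5" --pt "0 0 0 0 0 0 8.5" --pt "0 0 0 0 0 0 8.5"

```text
t: 31.75
tool_pos: [0.4464, -0.1558, 0.0757]
orientation: [[1.0, -0.001, 0.005], [-0.001, -1.0, -0.007], [0.005, 0.007, -1.0]]
ft_force: [-0.1, 0.1, 0.4]
width: 0.0846
```

send_rows --pt "0.4 0.3 0 -0.2 0.35 -2 8.5" --pt "0 0 0 0 0 -2 8.5" --pt "0 0 0 0 0 -1.2 8.5" --pt "0 0 0 0 0 0 8.5" --pt "0 0 0 0 0 0 8.5"

```text
t: 32.38
tool_pos: [0.4469, -0.1536, 0.025]
orientation: [[1.0, -0.001, 0.005], [-0.001, -1.0, -0.003], [0.005, 0.003, -1.0]]
ft_force: [0.4, 0.2, 1.0]
width: 0.0852
```

send_rows --force 40 --pt "0.2 0.3 0 -0.2 0.1 -0.6 8.5" --pt "0 0 0 0 0 0 5.5" --pt "0 0 0 0 0 0 5.5" --pt "0 0 0 0 0 0 5.5" --pt "0 0 0 0 0 0 5.5"

```text
t: 33.0
tool_pos: [0.4456, -0.1529, 0.0202]
orientation: [[1.0, -0.001, 0.001], [-0.001, -1.0, -0.0], [0.001, 0.0, -1.0]]
ft_force: [0.0, 0.1, -0.5]
width: 0.059
```

send_rows --pt "0 0 0 0 0 2 5.5" --pt "0 0 0 0 0 4 5.5" --pt "0 0 0 0 0 5 5.5" --pt "0 0 0 0.5 1 2 5.5" --pt "0 0 0 2 4 0 5.5" --pt "0 0 0 2 4.3 0 5.5" --pt "0 0 0 2 4.3 0 5.5" --pt "0 0 0 2 4.3 0 5.5" --pt "0 0 0 1.5 4 0 5.5" --pt "0 0 0 0.5 2 0 5.5"

```text
t: 34.25
tool_pos: [0.5515, 0.0928, 0.1535]
orientation: [[1.0, -0.005, 0.001], [-0.005, -1.0, 0.0], [0.001, -0.0, -1.0]]
ft_force: [0.9, -0.6, -1.7]
width: 0.0591
```

send_rows --pt "0 0 0 0 0 0 5.5" --pt "0 0 0 0 0 0 5.5"

```text
t: 34.5
tool_pos: [0.5508, 0.0938, 0.1528]
orientation: [[1.0, -0.002, -0.001], [-0.002, -1.0, -0.0], [-0.001, 0.0, -1.0]]
ft_force: [0.3, -0.9, -2.0]
width: 0.0588
```

send_rows --pt "0 0 0 0.9 0 -2 5.5" --pt "0 0 0 0 0 -2 5.5" --pt "0 0 0 0 0 -2 5.5" --pt "0 0 0 0 0 -0.8 5.5" --pt "0 0 0 0 0 0 5.5"

```text
t: 35.12
tool_pos: [0.5601, 0.0891, 0.0788]
orientation: [[1.0, -0.008, -0.003], [-0.008, -1.0, -0.001], [-0.003, 0.001, -1.0]]
ft_force: [0.0, -0.4, -2.1]
width: 0.059
```

send_rows --pt "0 0 0 0 0 -0.4 5.5" --pt "0 0 0 0 0 -0.2 5.5" --pt "0 0 0 0 0 -0.15 5.5" --pt "0 0 0 0 0 -0.1 5.5"

```text
t: 35.62
tool_pos: [0.5616, 0.0889, 0.0714]
orientation: [[1.0, -0.008, 0.001], [-0.008, -1.0, -0.001], [0.001, 0.001, -1.0]]
ft_force: [-0.1, -0.2, -2.6]
width: 0.0591
```

send_rows --pt "0 0 0 0 0 -0.15 5.5" --pt "0 0 0 0 0 -0.1 5.5" --pt "0 0 0 0 0 -0.1 5.5"

```text
t: 36.0
tool_pos: [0.562, 0.0889, 0.07]
orientation: [[1.0, -0.007, 0.002], [-0.007, -1.0, -0.001], [0.002, 0.001, -1.0]]
ft_force: [-2.0, -0.1, 8.8]
width: 0.0588
```

send_rows --pt "0 0 0 0 0 0 8.5" --pt "0 0 0 0 0 0 8.5" --pt "0 0 0 0 0 0 8.5" --pt "0 0 0 0 0 3 8.5" --pt "0 0 0 0 0 5 8.5" --pt "0 0 0 0 0 6 8.5" --pt "0 0 0 -0.5 5 4 8.5" --pt "0 0 0 -0.5 5 0 8.5" --pt "0 0 0 0 4 0 8.5" --pt "0 0 0 0 0 0 8.5"

```text
t: 37.25
tool_pos: [0.5519, 0.231, 0.2551]
orientation: [[1.0, -0.01, 0.004], [-0.01, -1.0, 0.001], [0.004, -0.001, -1.0]]
ft_force: [-0.7, 0.2, -0.3]
width: 0.0848
```

Run:
```python
from h import *
s=sensors.read_state();print(s['t'],s['tool_pos'],np.round(s['orientation'],3).tolist())
p=snap('wrist','wr12.png');np.save('wr12.npy',{k:np.array(p[k]) for k in ['camera_matrix','dist','R','t']},allow_pickle=True)
print(find(p,'lever_knob'))
p=snap('scene','sc12.png')
for q in ['tin0','lever_knob']:print(find(p,q))
i=cv2.imread('pics/sc12.png')[110:290,60:400]
cv2.imwrite('pics/sc12c.png',cv2.resize(i,None,fx=2,fy=2,interpolation=cv2.INTER_CUBIC))
```

```text
37.25 [0.55193814 0.2310432  0.25508842] [[1.0, -0.01, 0.004], [-0.01, -1.0, 0.001], [0.004, -0.001, -1.0]]
[(0.81, array([226.1,  64.4]))]
[(0.89, array([271.4, 173.4])), (0.66, array([298.5, 177.6]))]
[]
```

View pics/wr12.png

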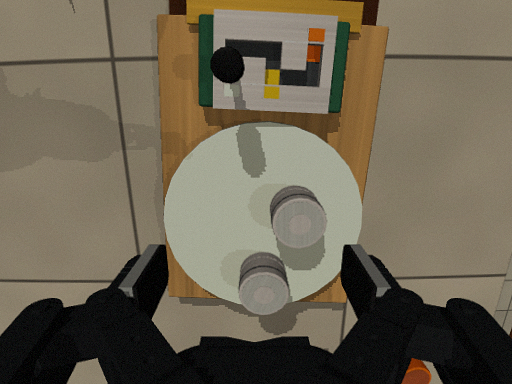

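View pics/sc12c.png

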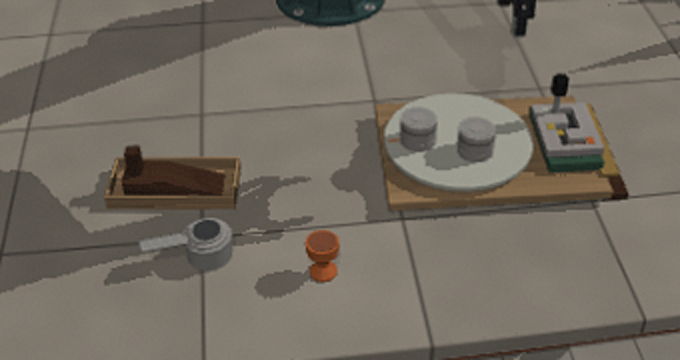

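```bash
python3 - <<'E'
from h import *
from scipy.optimize import least_squares
p=np.load('wr12.npy',allow_pickle=True).item()
print('A',world(p,(299,220.5),.098),'B',world(p,(263.5,289.5),.098))
# disc rim points
R=[(165,210),(361,215),(263,122),(190,152),(335,153),(185,270)]
W=np.array([world(p,k,.05)[:2] for k in R])
r=least_squares(lambda x:np.hypot(W[:,0]-x[0],W[:,1]-x[1])-.125,[.56,.15]);print(r.x,r.fun)
print('knob top',world(p,(228,64),.135))
G=[(212,10),(338,17),(333,113),(214,104)]
print('gate',[world(p,k,.064)[:2].round(4).tolist() for k in G])
E
python3 -c "
import cv2
i=cv2.imread('pics/wr12.png')[0:130,180:370]
cv2.imwrite('pics/wr12c.png',cv2.resize(i,None,fx=4,fy=4,interpolation=cv2.INTER_CUBIC))"
```

```text
A [0.5997525  0.17966256 0.098     ] B [0.56151012 0.09304914 0.098     ]
[0.56265288 0.15503525] [-0.00176103 -0.00222909  0.00034534  0.00047462 -0.00239326 -0.00288869]
knob top [0.5313114  0.33345345 0.135     ]
gate [[0.5115, 0.3917], [0.6374, 0.3847], [0.6379, 0.2905], [0.5096, 0.3009]]
```

View pics/wr12c.png

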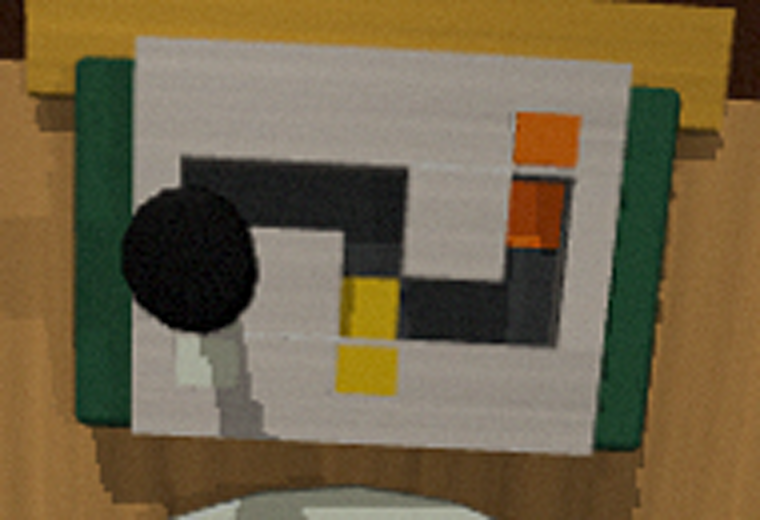

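send_rows --pt "0 0 -2.8 -2.1 2 -2 6" --pt "0 0 0 0 0 0 6" --pt "0 0 0 0 0 0 6" --pt "0 0 0 0 0 0 6"

```text
t: 38.0
tool_pos: [0.5325, 0.2436, 0.2344]
orientation: [[0.998, -0.069, 0.004], [-0.069, -0.998, -0.002], [0.004, 0.002, -1.0]]
ft_force: [0.1, 0.7, -0.6]
width: 0.0601
```

Run:
```python
from h import *
s=sensors.read_state();print(s['t'],s['tool_pos'],np.round(s['orientation'],3).tolist())
p=snap('wrist','wr13.png');np.save('wr13.npy',{k:np.array(p[k]) for k in ['camera_matrix','dist','R','t']},allow_pickle=True)
print(find(p,'lever_knob'))
```

```text
38.0 [0.53253779 0.24355778 0.23440327] [[0.998, -0.069, 0.004], [-0.069, -0.998, -0.002], [0.004, 0.002, -1.0]]
[]
```

View pics/wr13.png

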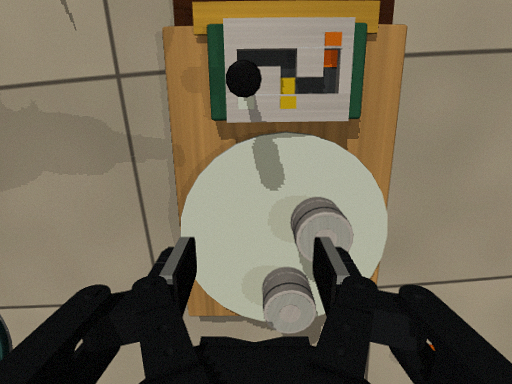

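Run:
```python
from h import *
p=np.load('wr13.npy',allow_pickle=True).item()
print('knob',world(p,(243.5,78),.135))
for h in [(222,18),(355,17),(350,122),(221,121)]: print(world(p,h,.064))
```

```text
knob [0.530295   0.33368748 0.135     ]
[0.51242204 0.39284408 0.064     ]
[0.63727789 0.38593656 0.064     ]
[0.63400365 0.28854603 0.064     ]
[0.50228889 0.29829263 0.064     ]
```

send_rows --pt "0 0 0 -0.1 3 -2 6" --pt "0 0 0 0 3 -2 6" --pt "0 0 0 0 2.5 -1.5 6" --pt "0 0 0 0 0 0 6" --pt "0 0 0 0 0 0 6"

```text
t: 38.72
tool_pos: [0.5351, 0.3295, 0.1805]
orientation: [[0.997, -0.072, 0.009], [-0.072, -0.997, -0.001], [0.009, 0.0, -1.0]]
ft_force: [0.5, -0.6, -0.0]
width: 0.0599
```

Run:
```python
from h import *
s=sensors.read_state();print(s['t'],s['tool_pos'],np.round(s['orientation'],3).tolist())
p=snap('wrist','wr14.png')
print(pix(p,[.5305,.333,.135]),pix(p,s['tool_pos']))
```

```text
38.725 [0.53507877 0.32947777 0.1804847 ] [[0.997, -0.072, 0.009], [-0.072, -0.997, -0.001], [0.009, 0.0, -1.0]]
[[247.19316591 210.1934833 ]] [[255.13727356 246.35031646]]
```

View pics/wr14.png

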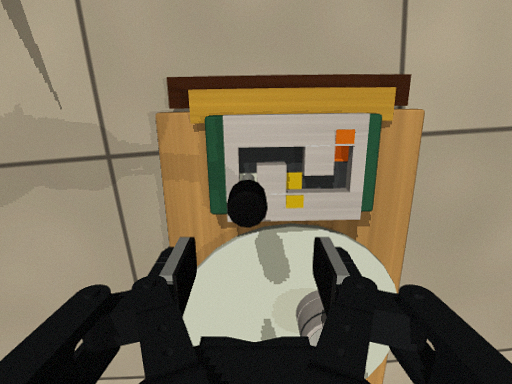

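send_rows --pt "0 0.5 0 -0.5 0.35 -2 6" --pt "0 0 0 0 0 -2 6" --pt "0 0 0 0 0 -2 6" --pt "0 0 0 0 0 -1 6" --pt "0 0 0 0 0 0 6" --pt "0 0 0 0 0 0 6"

```text
t: 39.52
tool_pos: [0.5296, 0.3303, 0.1076]
orientation: [[0.997, -0.076, 0.0], [-0.076, -0.997, -0.0], [0.0, 0.0, -1.0]]
ft_force: [0.3, 0.4, -0.3]
width: 0.0602
```

send_rows --force 40 --pt "0 0 0.3 0.1 0.2 -0.5 6" --pt "0 0 0 0 0 0 2" --pt "0 0 0 0 0 0 2" --pt "0 0 0 0 0 0 2" --pt "0 0 0 0 0 0 2" --pt "0 0 0 0 0 0 2"

```text
t: 40.28
tool_pos: [0.5317, 0.3329, 0.1041]
orientation: [[0.998, -0.07, 0.003], [-0.07, -0.998, 0.001], [0.003, -0.001, -1.0]]
ft_force: [0.3, -0.7, -0.7]
width: 0.027
```

send_rows --pt "0 0 0 0.02 0.35 0 2" --pt "0 0 0 0.02 0.35 0 2" --pt "0 0 0 0.02 0.35 0 2" --pt "0 0 0 0.02 0.35 0 2" --pt "0 0 0 0.02 0.35 0 2"

```text
t: 40.9
tool_pos: [0.5327, 0.3508, 0.1041]
orientation: [[0.998, -0.07, 0.003], [-0.07, -0.998, -0.001], [0.003, 0.0, -1.0]]
ft_force: [0.1, -1.0, 0.3]
width: 0.0272
```

send_rows --pt "0 0 0 0.02 0.3 0 2" --pt "0 0 0 0.02 0.3 0 2" --pt "0 0 0 0.02 0.3 0 2" --pt "0 0 0 0 0 0 2"

```text
t: 41.4
tool_pos: [0.533, 0.3561, 0.104]
orientation: [[0.998, -0.068, 0.001], [-0.068, -0.998, -0.009], [0.002, 0.009, -1.0]]
ft_force: [-0.3, -2.9, 2.1]
width: 0.027
```

Run:
```python
from h import *
s=sensors.read_state();print(s['t'],s['tool_pos'],np.round(s['ft_force'],1))
p=snap('wrist','wr15.png')
```

```text
41.4 [0.53300715 0.35605671 0.1039979 ] [-0.3 -2.9  2.1]
```

View pics/wr15.png

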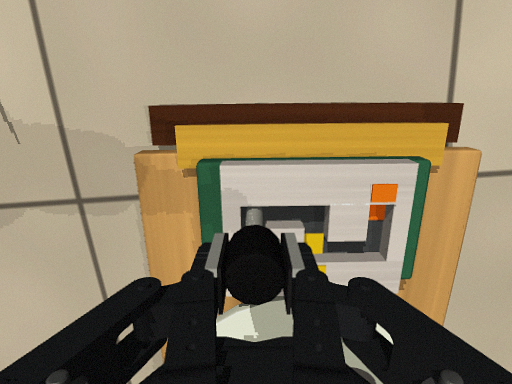

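send_rows --pt "0 0 0 0.02 0.3 0 2" --pt "0 0 0 0.02 0.3 0 2"

```text
t: 41.7
tool_pos: [0.533, 0.3569, 0.1038]
orientation: [[0.998, -0.067, -0.0], [-0.067, -0.998, -0.018], [0.001, 0.018, -1.0]]
ft_force: [0.5, -14.5, 4.7]
width: 0.0268
```

send_rows --pt "0.9 0 0 0.2 -0.1 0 2" --pt "0 0 0 0.4 -0.03 0 2" --pt "0 0 0 0.4 -0.03 0 2" --pt "0 0 0 0.4 -0.03 0 2" --pt "0 0 0 0.4 -0.03 0 2" --pt "0 0 0 0.4 -0.03 0 2"

```text
t: 42.45
tool_pos: [0.5549, 0.3549, 0.104]
orientation: [[0.998, -0.068, -0.002], [-0.068, -0.998, -0.002], [-0.002, 0.002, -1.0]]
ft_force: [-2.4, -2.2, 2.0]
width: 0.0268
```

send_rows --pt "0 0 0 0.4 -0.03 0 2" --pt "0 0 0 0.4 -0.03 0 2" --pt "0 0 0 0.4 -0.03 0 2" --pt "0 0 0 0.4 -0.03 0 2" --pt "0 0 0 0.3 -0.03 0 2" --pt "0 0 0 0.3 -0.03 0 2"

```text
t: 43.2
tool_pos: [0.577, 0.3535, 0.104]
orientation: [[0.998, -0.068, -0.006], [-0.068, -0.998, -0.001], [-0.006, 0.002, -1.0]]
ft_force: [-11.5, 0.6, 7.6]
width: 0.0267
```

send_rows --pt "0 -0.3 0 -0.15 -0.2 0 2" --pt "0 0 0 -0.03 -0.4 0 2" --pt "0 0 0 -0.03 -0.4 0 2" --pt "0 0 0 -0.03 -0.4 0 2" --pt "0 0 0 -0.03 -0.4 0 2" --pt "0 0 0 -0.03 -0.4 0 2"

```text
t: 43.95
tool_pos: [0.5751, 0.3325, 0.1041]
orientation: [[0.998, -0.068, 0.002], [-0.068, -0.998, 0.002], [0.002, -0.002, -1.0]]
ft_force: [-1.0, 1.4, -0.3]
width: 0.0271
```

send_rows --pt "0 0 0 -0.03 -0.3 0 2" --pt "0 0 0 -0.03 -0.3 0 2" --pt "0 0 0 0 -0.3 0 2"

```text
t: 44.32
tool_pos: [0.5749, 0.3264, 0.1041]
orientation: [[0.998, -0.07, 0.003], [-0.07, -0.998, 0.009], [0.003, -0.01, -1.0]]
ft_force: [-1.3, 15.2, -4.6]
width: 0.0268
```

Run:
```python
from h import *
s=sensors.read_state();print(s['t'],s['tool_pos'],np.round(s['ft_force'],1))
p=snap('wrist','wr16.png')
```

```text
44.325 [0.57491774 0.32643549 0.10414301] [-1.3 15.2 -4.6]
```

View pics/wr16.png

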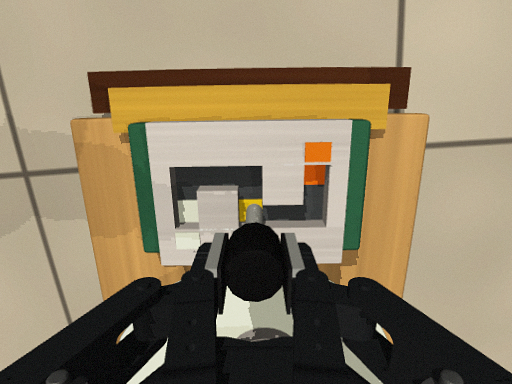

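At the yellow slot (stem over yellow, stalled at y≈0.326). Now the second x leg.

send_rows --pt "-0.6 0 0 0.2 0.08 0 2" --pt "0 0 0 0.4 -0.03 0 2" --pt "0 0 0 0.4 -0.03 0 2" --pt "0 0 0 0.4 -0.03 0 2" --pt "0 0 0 0.4 -0.03 0 2" --pt "0 0 0 0.4 -0.03 0 2" --pt "0 0 0 0.4 -0.03 0 2"

```text
t: 45.25
tool_pos: [0.6015, 0.3258, 0.1041]
orientation: [[0.998, -0.069, 0.002], [-0.069, -0.998, 0.0], [0.002, -0.0, -1.0]]
ft_force: [-1.6, 3.9, 2.3]
width: 0.0269
```

send_rows --pt "0 0 0 0.4 -0.03 0 2" --pt "0 0 0 0.4 -0.03 0 2" --pt "0 0 0 0.4 -0.03 0 2" --pt "0 0 0 0.3 -0.03 0 2" --pt "0 0 0 0.3 -0.03 0 2"

```text
t: 45.88
tool_pos: [0.6153, 0.325, 0.1039]
orientation: [[0.998, -0.07, -0.009], [-0.07, -0.998, 0.001], [-0.009, 0.0, -1.0]]
ft_force: [-11.4, 4.3, 7.5]
width: 0.0271
```

send_rows --pt "0 -0.4 0 -0.05 0.2 0 2" --pt "0 0 0 0.03 0.4 0 2" --pt "0 0 0 0.03 0.4 0 2" --pt "0 0 0 0.03 0.4 0 2" --pt "0 0 0 0.03 0.4 0 2" --pt "0 0 0 0.03 0.4 0 2"

```text
t: 46.62
tool_pos: [0.6158, 0.3451, 0.104]
orientation: [[0.998, -0.07, -0.004], [-0.07, -0.998, -0.005], [-0.004, 0.005, -1.0]]
ft_force: [-3.6, -0.8, 3.3]
width: 0.0271
```

send_rows --pt "0 0 0 0.02 0.3 0 2" --pt "0 0 0 0.02 0.3 0 2" --pt "0 0 0 0.02 0.3 0 2"

```text
t: 47.0
tool_pos: [0.6161, 0.3523, 0.1038]
orientation: [[0.998, -0.069, -0.005], [-0.069, -0.998, -0.009], [-0.004, 0.01, -1.0]]
ft_force: [-3.2, -14.3, 5.5]
width: 0.0269
```

Run:
```python
from h import *
s=sensors.read_state();print(s['t'],s['tool_pos'],np.round(s['ft_force'],1))
p=snap('wrist','wr17.png')
```

```text
47.0 [0.6161401  0.35230711 0.10381385] [ -3.2 -14.3   5.5]
```

View pics/wr17.png

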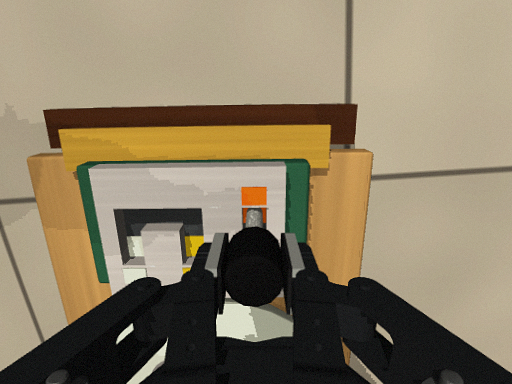

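send_rows --pt "0 0 0 0 0.3 0 2" --pt "0 0 0 0 0 0 2" --pt "0 0 0 0 0 0 5.5" --pt "0 0 0 0 0 0 5.5" --pt "0 0 0 0 0 0 5.5" --pt "0 0 0 0 0 2 5.5" --pt "0 0 0 0 0 4 5.5" --pt "0 0 0 0 0 5 5.5" --pt "0 0 0 0 -5 2 5.5" --pt "0 0 0 0 -5 0 5.5"

```text
t: 48.3
tool_pos: [0.6193, 0.2548, 0.2436]
orientation: [[0.998, -0.063, 0.004], [-0.063, -0.998, -0.011], [0.005, 0.011, -1.0]]
ft_force: [-0.1, -0.7, -1.6]
width: 0.0551
```

send_rows --pt "0 0 0 -3 -3 1 8.5" --pt "0 0 0 0 0 0 8.5" --pt "0 0 0 0 0 0 8.5"

```text
t: 48.68
tool_pos: [0.5908, 0.2214, 0.2595]
orientation: [[0.998, -0.067, 0.012], [-0.067, -0.998, -0.01], [0.013, 0.009, -1.0]]
ft_force: [0.6, 1.1, 0.4]
width: 0.085
```

Run:
```python
from h import *
s=sensors.read_state();print(s['t'],s['tool_pos'],np.round(s['ft_force'],1))
p=snap('wrist','wr18.png')
for k in []:pass
p=snap('scene','sc18.png')
i=cv2.imread('pics/sc18.png')[110:290,60:400]
cv2.imwrite('pics/sc18c.png',cv2.resize(i,None,fx=2,fy=2,interpolation=cv2.INTER_CUBIC))
```

```text
48.675 [0.59079374 0.22140238 0.25953469] [0.6 1.1 0.4]
```

View pics/wr18.png

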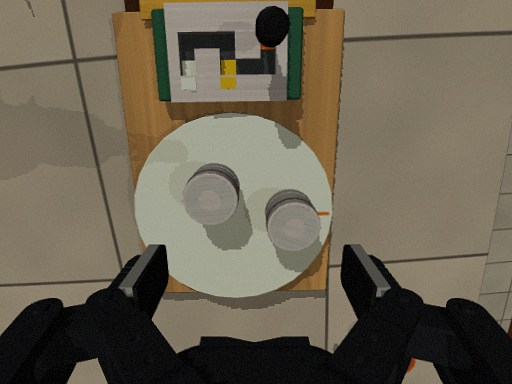

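View pics/sc18c.png

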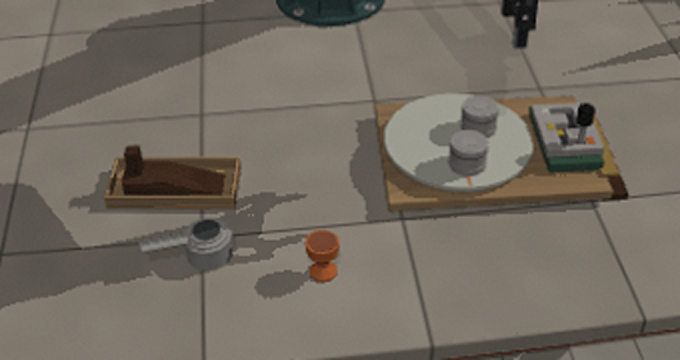

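Run:
```python
from h import *
p=snap('wrist')
print('knob',world(p,(272.5,26.5),.135),'tins',world(p,(211,197),.098),world(p,(292,226),.098))
from bench import finish_job
print(finish_job())
```

```text
knob [0.61462462 0.3499567  0.135     ] tins [0.54433504 0.1976293  0.098     ] [0.62956455 0.15791409 0.098     ]
the job is handed in; nothing more can be done
None
```

The job is done and handed in at about 49 s of the 208 s allowed. My last checks showed everything in place.

- **Wedge:** I pulled it out in small tugs of at most 3.5 mm, at about 11–13 N, until the board settled. It lies flat inside the pine tray. I judged the board level from the pictures and the drop in pulling force; I did not measure its tilt.
- **Tins:** Only two tins were there. Both stand upright on the white susan. The first one shifted about 4 cm on the disc, away from where I had put it. I left it because it was still well inside the edge. At the end the two tin centres were about 47 mm and 67 mm from the disc's centre, so their edges reach at most about 97 mm of the 125 mm radius.
- **Lever:** I guided it from white through yellow to the stop in the orange slot, where it met about 14 N. The knob measured at (0.615, 0.350) m, against an expected (0.617, 0.350) m. The orange mark on the susan shows the quarter turn.
- **Bystanders:** In the last pictures the egg cup and measuring cups look where they started. The gripper was clear of everything.

One check disagreed a little: position readings from the top and wrist cameras differed by a few millimetres. For the grasps I went by the closer wrist views.

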